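# Open the battery hatch of a bench tester

### The job

Before the batteries of this bench tester are changed: push its toggle switch all the way over towards the front of the rack (the robot's side), which turns it off. Then press once on the ribbed thumb pad of the battery hatch, the wide one of the two white hatches, so that its push-push latch lets go and the hatch pops up, and see that it stays open by itself. Leave the narrow fuse hatch shut, do not push the opened hatch down again, pick nothing up, and leave the loose things on the rack and bench where they are.

Things in the scene. Friction and masses are not known exactly. Their poses are not given: they have to be found in the camera images.
- rack: grey base of the tester, 210 x 460 x 30 mm, fixed; origin under its centre, x from its front (robot's side) to its back, z up. Three modules, each 120 x 124 mm and 45 mm tall, stand in a row along y on its deck (z 30 mm), 148 mm apart and square to it: battery, fuse and switch, in an order that varies
- battery_module: grey plastic module, 120 (x) x 124 (y) x 45 mm, fixed, with the wide white hatch in its top: 80 mm (x) by 96 mm (y), 10 mm thick. Origin under its centre; axes as the rack's
- battery_pad (a point): middle of the ribbed thumb pad on top of the wide hatch, 65 mm from the hinge and 15 mm from its free front edge, on the hatch's centre line; it moves with the hatch, its z axis square to the lid. Shut, it lies 53 mm above the module's origin, 83 mm above the bench
- battery_hinge (a point): the wide hatch's hinge, at its back edge, 45 mm above the module's origin; the hinge axis is y, the free front edge rises about 50 mm when it pops
- battery_hatch (a joint): wide battery hatch: hinge angle (rad): 0 = shut, +0.70 = popped open, -0.08 = pressed to the inner stop. Push-push latch: about 4 N on the pad sinks it; 3 to 4 mm down (-0.055) the latch lets go, the stop is 5 mm down (15 N is harmless). As the finger leaves, a spring lifts it and holds it open. Pressed less deep it springs back shut; pushed down again it may latch
- fuse_pad (a point): middle of the ribbed thumb pad on the narrow white fuse hatch (80 mm by 44 mm), otherwise like the wide hatch's; not to be opened
- fuse_hatch (a joint): hinge angle of the narrow fuse hatch (rad), same latch and values as the wide hatch: 0 = shut; must stay shut
- switch_module: grey plastic module, 120 x 124 x 45 mm, fixed, with the toggle switch in the middle of its top (black block 70 x 50 x 25 mm, then a steel bat lever with a 26 mm ball). Origin under its centre; axes as the rack's
- toggle_tip (a point): centre of the 26 mm steel ball at the end of the toggle; the ball swings 50 mm from a pivot 67 mm above the module's origin, along the module's x: upright it stands 147 mm above the bench, leaning fully to front or back 24 mm off the middle and 141 mm above the bench
- toggle (a joint): toggle angle (rad): 0 = leaning fully to the front (-x of the module), off; 0.5 = upright; 1.0 = leaning fully to the back, on. It starts at 0.8 to 1.0, moves at about 1.2 N on the ball, stays where it is left
- cell_a: loose black AA cell standing on the front strip of the rack's deck, 14.5 mm across, 50 mm tall; origin under its centre; leave it alone
- cell_b: a second such cell; leave it alone
- driver: screwdriver, 190 mm, lying on the bench, handle to -x; bystander
- glue: small glue bottle, 40 mm across, 110 mm tall, on the bench; bystander
- tape: roll of tape lying flat, 90 mm across, 19 mm high; bystander
- tray: white parts tray 140 x 100 x 30 mm on the bench; bystander
- duster: spray can 66 mm across, 200 mm tall, on the bench; bystander

How it is judged (in metres and radians):
On the way, in this order (a step that is already met when the one before it is completed fails the run):
1. the toggle leans fully to the front (off), both hatches shut (value of joint toggle below 0.15 rad and value of joint battery_hatch below 0.1 rad), for 0.1 s.
2. the battery hatch has popped open and stays open (value of joint battery_hatch above 0.6 rad), for 0.3 s.
At the end, for the whole second after the job is handed in: the toggle leans to the front (joint below 0.2 rad), the battery hatch stands open by itself at more than 0.6 rad and at rest, and the fuse hatch is shut (below 0.1 rad) (value of joint toggle below 0.2 rad and value of joint battery_hatch above 0.6 rad and value of joint fuse_hatch below 0.1 rad and velocity of joint battery_hatch below 0.1 rad/s); the robot touches nothing.
It fails at once if the battery hatch is opened while the toggle is still on (value of joint battery_hatch above 0.2 rad and value of joint toggle above 0.3 rad).
It fails at once if the fuse hatch is opened (value of joint fuse_hatch above 0.1 rad).
It fails at once if the opened battery hatch is pushed down again (more than 8 N on it) (value of joint battery_hatch above 0.3 rad and contact force between the fingers and battery_module above 8 N).
It fails at once if a loose thing is carried off, moved more than 30 mm or knocked over (distance of any of cell_a, cell_b, driver, glue, tape, tray, duster from where it was at the start of the episode above 0.03 m or angle between any of cell_a, cell_b, glue, duster's own z axis and vertical above 0.5 rad).
It also fails if it takes over 40 s, if anything falls off the work surface, if the arm or the gripper's body presses on something with over 40 N, if the wrist force passes 120 N, or if a joint passes its speed limit or range.

### The arm

A 6-joint arm with a two-finger parallel gripper is mounted at the origin on the work surface. World frame = base frame: x ahead of the robot, y to its left, z up, the work surface at z = 0. Lengths are in m, angles in degrees, forces in N, time in s.
With the tool pointing down it reaches from about 0.4 to 0.825 m from the base axis. Payload 7 kg.
Tool frame: the origin (TCP) lies midway between the tips of the shut fingers; the grasp point (between the pads) lies 19 mm behind it; z points along the fingers, y is the line along which they close (so a half turn about z gives the same grasp; the last joint's range is limited). The gripper opens to 88 mm and grips with 3 to 60 N. Pads are 19 mm wide; open, the fingers measure 130 mm over their backs; the gripper's body (78 mm by 193 mm) begins 47 mm behind the grasp point.
Start: joints at [80.506, 20.546, 0.682, 0, -70.136, -16.507], TCP at [0.296, 0.607, 0.227] pointing down, gripper open.
Joint ranges: [-176.03, 176.03], [-82.01, 121.73], [-58.28, 71.71], [-173.87, 95.51], [-174.79, -0.11], [-173.66, 173.66]. Speed limits (degrees/s): [136.94, 136.94, 172.46, 180, 180, 180].

### API

Orientations are given as [roll, pitch, yaw] about the fixed x, y, z axes, in that order (R = Rz(yaw) Ry(pitch) Rx(roll)).
In Python, from plant import ctrl gives the robot as it stands. The module is installed in compiled form; this text tells all that it offers.
- The arm moves only by the tool send_rows, never from a script. Its argument "plan" is a list that holds one entry, the list of rows, each a list of 6 numbers: the shift along the tool's x, y, z in shares of 0.3 m (1.0 is 0.3 m), then the turn, a rotation vector about the tool's x, y, z in a scale on which 1.0 is 90 degrees. A call has 1 to 8 rows; each row is the pose to reach, as a shift and turn from the pose commanded when the call began, along the tool's axes at that moment; what a row does not reach only later rows make up. A row lasts 1/12 s, in which the tool goes at most 41.7 mm and 7.16 degrees, less where a joint would pass 70% of its speed; a pose out of reach is approached as far as the arm can. Shift and turn numbers lie between -1 and 1, and a call with a number outside is refused. A call with a gripper value outside its range is refused whole. "fingers" is the opening, from 0 (shut) to 1 (fully open), set as the call begins (left out, the last holds). The fingers move at their own pace and stop on an object; the grip force is fixed at half the most. Time passes only in rows, so rows that repeat a pose let the fingers close. It gives the time, the measured TCP pose, the force, the opening and the grip force at its end, in the units of the state.
- ctrl.get_obs(): the state, without advancing time (a new reading comes with each control period).
- ctrl.snapshot(name): name is "scene" or "top"; returns a dict with "img" (384x512x3 uint8, red, green, blue), "K" (3x3 intrinsics, pixels), "pose" (4x4, takes a point from camera to world coordinates). Camera axes: x right, y down, z forward; pixel columns grow to the right and rows downward; lengths in m; the calibration is good to about 2 mm. A picture is of the moment at which its call begins. There is no depth.
- ctrl.close_job(): hands the job in; it is judged then, once.
The state is a dict: "clock": time; "joint_pos": joint angles; "qvel": joint speeds; "tau": joint torques, N m; "tool_pos": TCP position; "orientation": TCP orientation; "force": force on the tool from outside, world axes, zero at the start; "moment": the same for the moment, N m; "opening": finger opening in m; "gripper_force": force on a finger pad.
Only numpy, scipy, OpenCV 4.12 (cv2) and the standard library are available. Lean on these libraries where they do the work, as an engineer would, in place of code of your own. Each camera call takes 0.05 s, during which the arm holds its last target. There are 200 camera calls.

## Working session

There is one attempt and no reset: what is moved stays moved. The work goes in short steps, Python scripts to look and compute and a tool call to move; the robot and the scene stay as the last step left them, time stands still between calls to the robot, and variables do not carry over. Pictures are saved under pics/ and viewed, at most 10 in all, crops included, and the job is handed in when it is done.

Besides the shell and the picture viewer there is one more tool, called after "Request:" by a JSON object that holds its "name" and its "arguments". send_rows: Moves the arm, as the interface text tells. Its arguments: {"type":"object","properties":{"plan":{"type":"array","items":{"type":"array","items":{"type":"array","items":{"type":"number"}}}},"fingers":{"type":"number"}},"required":["plan"]}

```bash
mkdir -p pics; cat > h.py <<'E'
import numpy as np,cv2
from plant import ctrl
from scipy.spatial.transform import Rotation as R
def snap(n,f=None):
    s=ctrl.snapshot(n)
    if f: cv2.imwrite('pics/'+f,cv2.cvtColor(s['img'],cv2.COLOR_RGB2BGR))
    return s
def ray(s,u,v,z):
    P=s['pose'];d=P[:3,:3]@np.linalg.inv(s['K'])@np.array([u,v,1.]);o=P[:3,3]
    return o+d*(z-o[2])/d[2]
def proj(s,p):
    P=s['pose'];c=P[:3,:3].T@(np.array(p)-P[:3,3]);q=s['K']@c;return q[:2]/q[2]
E
python3 - <<'E'
from h import *
import pickle
for n in('top','scene'):
    s=snap(n,n+'0.png');pickle.dump(s,open(n+'0.pkl','wb'));print(n,s['pose'].round(3).tolist(),s['K'].round(1).tolist())
print(ctrl.get_obs())
E
```

```text
top [[0.005, -0.991, 0.131, 0.285], [-1.0, -0.005, -0.004, 0.016], [0.004, -0.131, -0.991, 1.754], [0.0, 0.0, 0.0, 1.0]] [[482.7, 0.0, 254.9], [0.0, 482.7, 196.1], [0.0, 0.0, 1.0]]
scene [[-0.866, 0.332, -0.374, 0.991], [0.5, 0.573, -0.65, 0.896], [-0.002, -0.75, -0.662, 0.996], [0.0, 0.0, 0.0, 1.0]] [[416.8, 0.0, 249.7], [0.0, 416.8, 199.8], [0.0, 0.0, 1.0]]
{'clock': 0.1, 'joint_pos': array([ 8.05063104e+01,  2.05884840e+01,  6.38634204e-01, -1.75597467e-02,
       -7.01353628e+01, -1.65060328e+01]), 'qvel': array([-0.04566266, -0.02262632,  0.05723085,  0.02244515, -0.07132821,
        0.00141719]), 'tau': array([-1.90926177e-03, -5.84163237e+01,  2.93749845e+01,  7.01553315e+00,
        1.01293274e-02, -4.93207472e-05]), 'tool_pos': array([0.29574029, 0.60627718, 0.22570096]), 'orientation': array([ 1.79913609e+02, -8.38474196e-03, -2.60056951e+01]), 'force': array([ 0.85028778, -0.35085239,  0.00338853]), 'moment': array([ 0.02247035,  0.02353837, -0.00780706]), 'gripper_force': 0.0, 'opening': 0.08766815120971423}
```

View pics/top0.png

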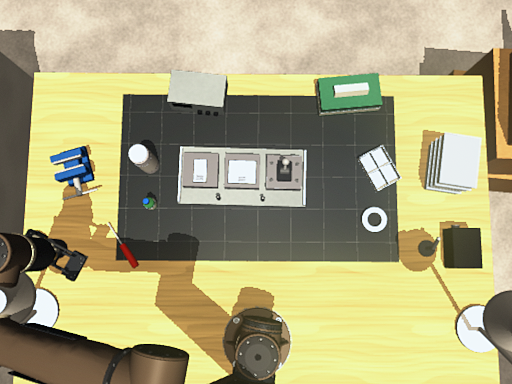

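View pics/scene0.png

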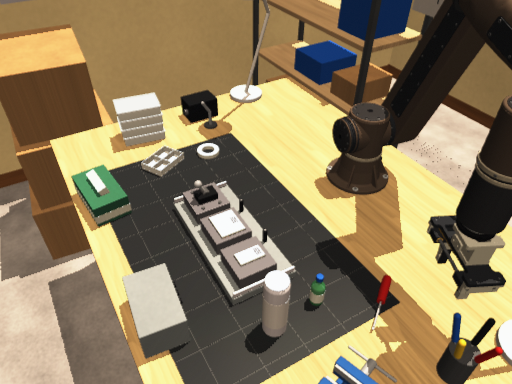

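The top view shows the rack at about columns 178–307 and rows 147–207. From left to right it holds the fuse module (narrow hatch, ~200,170), the battery module (wide hatch, ~241,172) and the switch (~286,168). The cells stand at about (218,197) and (262,198). Next I'll enlarge the rack area to measure it.

```bash
python3 - <<'E'
from h import *
a=cv2.imread('pics/top0.png')[140:215,170:315];b=cv2.imread('pics/scene0.png')[170:305,165:305]
cv2.imwrite('pics/c1.png',cv2.resize(a,None,fx=5.5,fy=5.5,interpolation=cv2.INTER_CUBIC))
cv2.imwrite('pics/c2.png',cv2.resize(b,None,fx=4.4,fy=4.4,interpolation=cv2.INTER_CUBIC))
import pickle
s=pickle.load(open('top0.pkl','rb'));im=s['img'].astype(int)
mx=im.max(2);w=((im.min(2)>225)*255).astype(np.uint8);w[:145]=0;w[210:]=0;w[:,:175]=0;w[:,310:]=0
for c in cv2.findContours(w,0,2)[0]:
    if cv2.contourArea(c)>60:
        r=cv2.minAreaRect(c);print('white',r, [ray(s,*p,.085).round(4).tolist() for p in cv2.boxPoints(r)])
g=((mx>110)*255).astype(np.uint8);g[:143]=0;g[215:]=0;g[:,:172]=0;g[:,312:]=0
c=max(cv2.findContours(g,0,2)[0],key=cv2.contourArea);r=cv2.minAreaRect(c);print('rack',r,[ray(s,*p,.03).round(4).tolist() for p in cv2.boxPoints(r)])
E
```

```text
white ((241.5, 171.5), (21.0, 27.0), 90.0) [[0.6286, 0.1052, 0.085], [0.6291, 0.0102, 0.085], [0.5543, 0.0099, 0.085], [0.5538, 0.1044, 0.085]]
white ((199.0, 170.5), (21.0, 12.0), 90.0) [[0.6315, 0.2284, 0.085], [0.6318, 0.1862, 0.085], [0.5569, 0.1849, 0.085], [0.5567, 0.2268, 0.085]]
rack ((241.7540283203125, 176.10147094726562), (128.49362182617188, 57.600589752197266), 1.5481576919555664) [[0.4848, 0.2904, 0.03], [0.6963, 0.2901, 0.03], [0.686, -0.1787, 0.03], [0.4746, -0.1711, 0.03]]
```

View pics/c1.png

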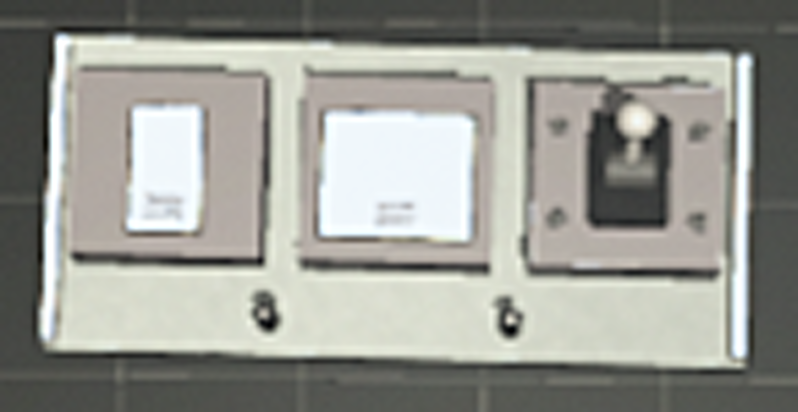

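View pics/c2.png

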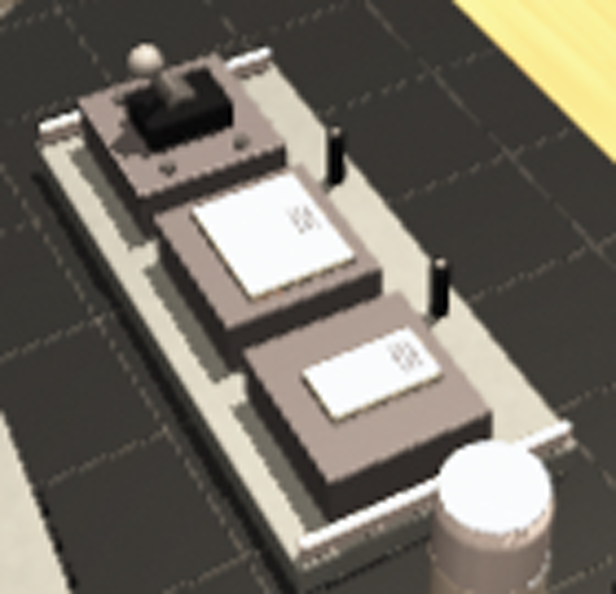

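The crops confirm it. The ball is at crop1 (636,119) and crop2 (145,60). The wide-hatch ribs are at crop1 (395,212) and crop2 (303,217), on the front side, so the battery module is the middle one. The toggle leans to the back.

```bash
cat >> h.py <<'E'
def tri(s1,p1,s2,p2):
    M=[np.linalg.inv(np.array(s['pose']))[:3] for s in(s1,s2)]
    X=cv2.triangulatePoints(s1['K']@M[0],s2['K']@M[1],np.array(p1,float),np.array(p2,float)).ravel();return X[:3]/X[3]
def delta(p,yaw):
    "shift (cm, tool axes) and turn about tool z from the current pose to a tool-down pose"
    o=ctrl.get_obs();Rt=R.from_euler('xyz',o['orientation'],degrees=True)
    G=R.from_euler('xyz',[180,0,yaw],degrees=True)
    return (Rt.inv().apply(np.array(p)-o['tool_pos'])*100).round(2),(Rt.inv()*G).as_rotvec(degrees=True).round(2)
E
python3 - <<'E'
from h import *
import pickle
t,s=[pickle.load(open(n+'0.pkl','rb')) for n in('top','scene')]
c1=lambda x,y:(170+(x+.5)/5.5-.5,140+(y+.5)/5.5-.5); c2=lambda x,y:(165+(x+.5)/4.4-.5,170+(y+.5)/4.4-.5)
b=tri(t,c1(636,119),s,c2(145,60));p=tri(t,c1(395,212),s,c2(303,217))
print('ball',b,ray(t,*c1(636,119),.141),ray(s,*c2(145,60),.141))
print('pad',p,ray(t,*c1(395,212),.083),ray(s,*c2(303,217),.083))
# hatch corners, both views
for f,S,L in((c1,t,[(322,110),(474,116),(468,240),(316,236)]),(c2,s,[(193,207),(293,172),(354,254),(256,297)])):
    q=np.array([ray(S,*f(*x),.085) for x in L]);print('hatch',q.round(4).tolist(),q.mean(0))
for f,S,L in((c1,t,[(75,68),(268,74),(262,256),(70,254)]),(c1,t,[(308,72),(492,78),(488,262),(302,260)]),(c1,t,[(530,80),(724,84),(718,268),(528,266)])):
    q=np.array([ray(S,*f(*x),.075) for x in L]);print('mod',q.mean(0))
bl=[(588,110),(668,110),(668,226),(588,224)]
print('block front edge',[ray(t,*c1(*x),.1) for x in bl[2:]])
yaw=-1.4
print(delta([b[0]+.045,b[1],.25],yaw))
E
```

```text
ball [ 0.61626028 -0.09206906  0.14640465] [ 0.61736293 -0.09242655  0.141     ] [ 0.61389248 -0.09837211  0.141     ]
pad [0.56721755 0.05751153 0.0878846 ] [0.56808898 0.05760432 0.083     ] [0.56488776 0.05304407 0.083     ]
hatch [[0.6337, 0.1048, 0.085], [0.6303, 0.0075, 0.085], [0.5499, 0.011, 0.085], [0.552, 0.1077, 0.085]] [0.59148317 0.05774463 0.085     ]
hatch [[0.6293, 0.0062, 0.085], [0.5497, 0.0095, 0.085], [0.5526, 0.1054, 0.085], [0.6307, 0.1078, 0.085]] [0.59056577 0.05724404 0.085     ]
mod [0.60083351 0.20330797 0.075     ]
mod [0.59837673 0.05642394 0.075     ]
mod [ 0.59492736 -0.08969739  0.075     ]
block front edge [array([ 0.55717193, -0.11514627,  0.1       ]), array([ 0.5581809 , -0.06465277,  0.1       ])]
(array([63.47, 46.74, -2.35]), array([ 9.000e-02,  1.000e-02, -2.461e+01]))
```

The rows are not in the units I measure in: shifts go in shares of 0.3 m and turns go in shares of 90 degrees. I convert before sending: 24.8 cm / 30 = 0.8267, 18.4 cm / 30 = 0.6133, -24.6 degrees / 90 = -0.2733.

Request:
{"name": "send_rows", "arguments": {"plan": [[[0.1033,0.0767,-0.05,0,0,-0.0444],[0.2067,0.1533,-0.08,0,0,-0.0889],[0.31,0.23,-0.08,0,0,-0.1333],[0.4133,0.3067,-0.08,0,0,-0.1778],[0.5167,0.3833,-0.08,0,0,-0.2222],[0.62,0.46,-0.08,0,0,-0.2733],[0.7233,0.5367,-0.08,0,0,-0.2733],[0.8267,0.6133,-0.08,0,0,-0.2733]]], "fingers": 0}}

```text
clock: 0.77
tool_pos: [0.4384, 0.3306, 0.2504]
orientation: [180.0, 0.0, -1.4]
force: [0.7, 0.7, -0.1]
opening: 0.0401
gripper_force: 0.0
```

Scaled: 27.2 cm / 30 = 0.9067, 3.8 cm / 30 = 0.1267.

Request:
{"name": "send_rows", "arguments": {"plan": [[[0.0633,0.1133,0,0,0,0],[0.1267,0.2267,0,0,0,0],[0.19,0.34,0,0,0,0],[0.2533,0.4533,0,0,0,0],[0.3167,0.5667,0,0,0,0],[0.38,0.68,0,0,0,0],[0.4433,0.7933,0,0,0,0],[0.5067,0.9067,0,0,0,0]]]}}

```text
clock: 1.43
tool_pos: [0.5838, 0.055, 0.2504]
orientation: [-180.0, 0.0, -1.4]
force: [0.5, 1.6, 0.3]
opening: 0.0002
gripper_force: 0.0
```

Scaled: 14.4 cm / 30 = 0.48, 13.6 cm / 30 = 0.4533.

Request:
{"name": "send_rows", "arguments": {"plan": [[[0.0633,0.1133,0,0,0,0],[0.1267,0.2267,0,0,0,0],[0.19,0.34,0,0,0,0],[0.2533,0.4533,0,0,0,0],[0.2667,0.48,0,0,0,0],[0.2667,0.48,0,0,0,0],[0.2667,0.48,0,0,0,0]]]}}

```text
clock: 2.02
tool_pos: [0.6596, -0.0896, 0.2496]
orientation: [-180.0, 0.1, -1.5]
force: [-0.5, -0.4, -0.0]
opening: 0.0006
gripper_force: 0.0
```

Request:
{"name": "send_rows", "arguments": {"plan": [[[0,0,0.0833,0,0,0],[0,0,0.1667,0,0,0],[0,0,0.25,0,0,0],[0,0,0.3167,0,0,0],[0,0,0.3667,0,0,0],[0,0,0.4,0,0,0],[0,0,0.4,0,0,0]]]}}

```text
clock: 2.6
tool_pos: [0.6583, -0.0877, 0.1284]
orientation: [-180.0, 0.2, -1.3]
force: [-0.4, 0.7, 0.2]
opening: 0.0005
gripper_force: 0.0
```

```bash
python3 - <<'E'
from h import *
s=snap('scene');cv2.imwrite('pics/d1.png',cv2.resize(cv2.cvtColor(s['img'][110:310,140:320],cv2.COLOR_RGB2BGR),None,fx=3,fy=3,interpolation=cv2.INTER_CUBIC))
print(ctrl.get_obs()['force'])
E
```

```text
[ 0.31624252 -0.30509878 -0.03101769]
```

View pics/d1.png

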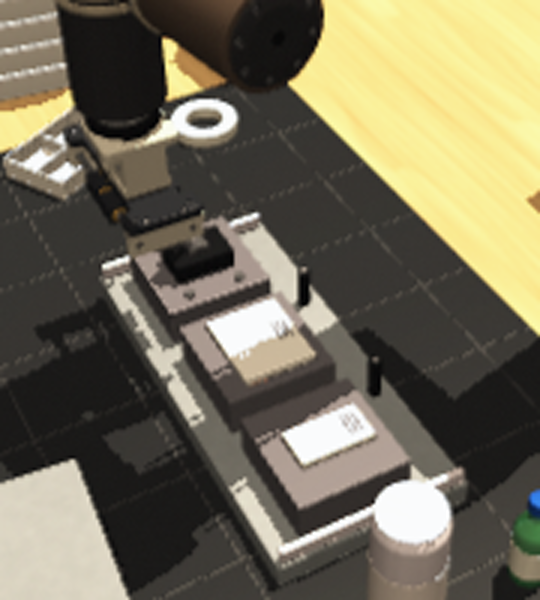

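The picture shows the shut fingers behind the toggle (ball hidden at about (165,235)), clear of the block. Now I pull towards the front.

Scaled: -5.8 cm / 30 = -0.1933, -5.2 cm / 30 = -0.1733.

Request:
{"name": "send_rows", "arguments": {"plan": [[[-0.0333,0,0,0,0,0],[-0.0667,0,0,0,0,0],[-0.0933,0,0,0,0,0],[-0.12,0,0,0,0,0],[-0.1467,0,0,0,0,0],[-0.1733,0,0,0,0,0],[-0.1933,0,0,0,0,0],[-0.1933,0,0,0,0,0]]]}}

```text
clock: 3.32
tool_pos: [0.5999, -0.0876, 0.1305]
orientation: [-180.0, 0.1, -1.4]
force: [0.2, -0.3, -0.3]
opening: 0.0007
gripper_force: 0.0
```

Request:
{"name": "send_rows", "arguments": {"plan": [[[-0.01,0,0,0,0,0],[-0.02,0,0,0,0,0],[-0.0267,0,0,0,0,0],[-0.0333,0,0,0,0,0],[-0.0333,0,0,0,0,0]]]}}

```text
clock: 3.73
tool_pos: [0.5934, -0.0872, 0.1304]
orientation: [-180.0, -0.2, -1.4]
force: [6.1, -0.9, -4.5]
opening: 0.0004
gripper_force: 3.3
```

The arm stalled at x=0.5934 with 6 N, so the toggle is at its stop. I'll back off, rise and look.

Scaled: -10 cm / 30 = -0.3333, 2.5 cm / 30 = 0.0833.

Request:
{"name": "send_rows", "arguments": {"plan": [[[0.0333,0,0,0,0,0],[0.0833,0,0,0,0,0],[0.0833,0,-0.1,0,0,0],[0.0833,0,-0.2,0,0,0],[0.0833,0,-0.3,0,0,0],[0.0833,-0.1,-0.3333,0,0,0],[0.0833,-0.2,-0.3333,0,0,0],[0.0833,-0.3,-0.3333,0,0,0]]]}}

```text
clock: 4.4
tool_pos: [0.6196, 0.0027, 0.2317]
orientation: [-180.0, -0.1, -1.5]
force: [0.4, 1.1, -0.9]
opening: 0.0006
gripper_force: 0.0
```

Scaled: -5.4 cm / 30 = -0.18, -5 cm / 30 = -0.1667.

Request:
{"name": "send_rows", "arguments": {"plan": [[[-0.0667,-0.0833,0,0,0,0],[-0.1333,-0.1333,0,0,0,0],[-0.1667,-0.18,0,0,0,0],[-0.1667,-0.18,0,0,0,0],[-0.1667,-0.18,0,0,0,0]]]}}

```text
clock: 4.82
tool_pos: [0.5703, 0.058, 0.2308]
orientation: [180.0, 0.0, -1.3]
force: [-0.3, 0.1, 0.1]
opening: 0.0004
gripper_force: 0.0
```

```bash
python3 - <<'E'
from h import *
s=snap('scene');cv2.imwrite('pics/d2.png',cv2.resize(cv2.cvtColor(s['img'][110:310,140:320],cv2.COLOR_RGB2BGR),None,fx=3,fy=3,interpolation=cv2.INTER_CUBIC))
o=ctrl.get_obs();print(o['tool_pos'],o['orientation'],delta([.566,.0575,.10],-1.4))
E
```

```text
[0.57066123 0.05743231 0.23061271] [ 1.79983725e+02  2.13884092e-02 -1.34977612e+00] (array([-0.46,  0.  , 13.06]), array([0.02, 0.02, 0.05]))
```

View pics/d2.png

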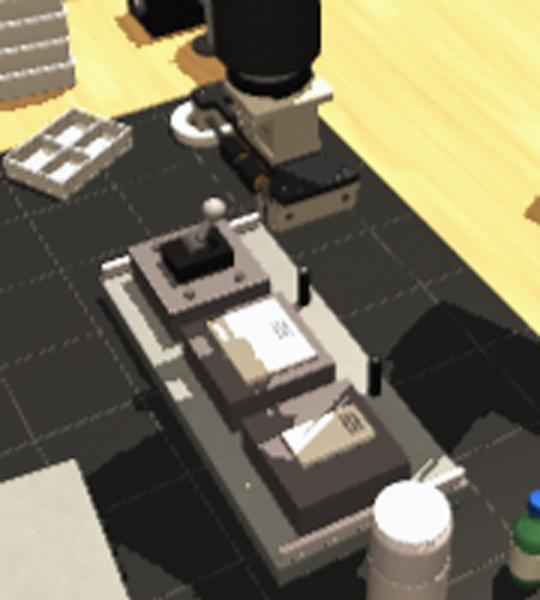

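```bash
python3 - <<'E'
from h import *
import pickle
s=pickle.load(open('scene0.pkl','rb'))
print(ray(s,210.9,179.5,.141),ray(s,197.6,183.3,.141))
E
```

```text
[ 0.5678829  -0.09420844  0.141     ] [ 0.61391057 -0.09808577  0.141     ]
```

Request:
{"name": "send_rows", "arguments": {"plan": [[[-0.0067,0,0.1,0,0,0],[-0.0167,0,0.2,0,0,0],[-0.0167,0,0.3,0,0,0],[-0.0167,0,0.3833,0,0,0],[-0.0167,0,0.4333,0,0,0],[-0.0167,0,0.4533,0,0,0],[-0.0167,0,0.4533,0,0,0]]]}}

```text
clock: 5.45
tool_pos: [0.565, 0.0563, 0.0928]
orientation: [179.9, 0.2, -1.5]
force: [0.2, 0.7, 0.5]
opening: 0.0003
gripper_force: 0.0
```

The ball has moved 46 mm to the front (x=0.568), so the toggle is off. Now I press slowly.

Scaled: 1.3 cm / 30 = 0.0433, 1.2 cm / 30 = 0.04.

Request:
{"name": "send_rows", "arguments": {"plan": [[[0,0,0.0167,0,0,0],[0,0,0.0267,0,0,0],[0,0,0.0333,0,0,0],[0,0,0.04,0,0,0],[0,0,0.0433,0,0,0],[0,0,0.0433,0,0,0]]]}}

```text
clock: 5.95
tool_pos: [0.5658, 0.0575, 0.0822]
orientation: [-180.0, -0.1, -1.4]
force: [-1.8, 0.1, 2.5]
opening: -0.0
gripper_force: 1.6
```

Request:
{"name": "send_rows", "arguments": {"plan": [[[0,0,0.0033,0,0,0],[0,0,0.0067,0,0,0],[0,0,0.01,0,0,0],[0,0,0.01,0,0,0]]]}}

```text
clock: 6.28
tool_pos: [0.5656, 0.0575, 0.0786]
orientation: [-180.0, -0.0, -1.4]
force: [-0.0, -0.2, 3.0]
opening: 0.0006
gripper_force: 1.2
```

Scaled: 0.2 cm / 30 = 0.0067, 0.1 cm / 30 = 0.0033.

Request:
{"name": "send_rows", "arguments": {"plan": [[[0,0,0.0033,0,0,0],[0,0,0.0067,0,0,0],[0,0,0.0067,0,0,0]]]}}

```text
clock: 6.53
tool_pos: [0.5656, 0.0574, 0.0781]
orientation: [180.0, -0.0, -1.4]
force: [-6.2, 0.4, 16.6]
opening: 0.0001
gripper_force: 8.0
```

It's at the inner stop with 16.6 N. I retreat straight up.

Scaled: -16 cm / 30 = -0.5333, -13.5 cm / 30 = -0.45.

Request:
{"name": "send_rows", "arguments": {"plan": [[[0,0,-0.0667,0,0,0],[0,0,-0.1833,0,0,0],[0,0,-0.3167,0,0,0],[0,0,-0.45,0,0,0],[-0.0333,0,-0.5333,0,0,0],[-0.1,0,-0.5333,0,0,0],[-0.2,0,-0.5333,0,0,0],[-0.2667,0,-0.5333,0,0,0]]]}}

```text
clock: 7.2
tool_pos: [0.4837, 0.0592, 0.2365]
orientation: [-180.0, 0.0, -1.4]
force: [0.5, 0.5, -0.7]
opening: 0.0007
gripper_force: 0.0
```

Request:
{"name": "send_rows", "arguments": {"plan": [[[0,0,0,0,0,0],[0,0,0,0,0,0],[0,0,0,0,0,0],[0,0,0,0,0,0],[0,0,0,0,0,0],[0,0,0,0,0,0]]]}}

```text
clock: 7.7
tool_pos: [0.4859, 0.0593, 0.2361]
orientation: [180.0, 0.0, -1.4]
force: [-0.3, 0.6, -0.5]
opening: 0.0003
gripper_force: 0.0
```

```bash
python3 - <<'E'
from h import *
s=snap('scene');cv2.imwrite('pics/d3.png',cv2.resize(cv2.cvtColor(s['img'][110:310,140:320],cv2.COLOR_RGB2BGR),None,fx=3,fy=3,interpolation=cv2.INTER_CUBIC))
E
```

```text
(no output)
```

View pics/d3.png

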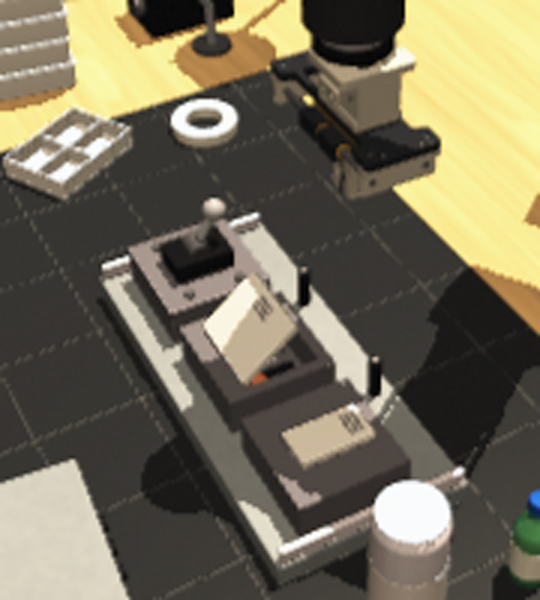

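The wide hatch stands open (about (250,325)) with the compartment visible. The fuse hatch is shut (330,435), the ball leans to the front (213,209), the cells are upright, and the gripper is clear.

```bash
python3 -c "
from plant import ctrl
print(ctrl.close_job())"
```

```text
the job is handed in; nothing more can be done
None
```

The toggle is off at the front, the battery hatch popped open and stays up by itself, the fuse hatch is shut, the loose things look undisturbed in the last picture, and the job is handed in (no verdict was returned).

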